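# Set an angle stand to its index pin with coaxial coarse and fine knobs

## Task

Set the angle stand's pointer to the sharp-pointed pin, using only the coaxial knobs. First turn the wide lower coarse knob until the pointed pin (not the flat-headed one) lies straight ahead of the gap between the fork's two prongs, then turn the slim upper fine knob until the pointer aims straight at the middle of that pin, the pin still ahead of the gap. Do not push the fork or the pointer by hand and leave the loose things on the bench where they are.

Things in the scene. Friction and masses are not known exactly. Their poses are not given: they have to be found in the camera images.
- stand: fixed base of the angle stand: grey-painted plate 154 x 210 mm (x -50 to +104, y -105 to +105, top at 10 mm) with a graduated arc. Origin on the table under the vertical axis of the two knobs; x points roughly away from the robot, y to its left. All parts but the knobs are below 50 mm
- coarse (a joint): angle of the coarse knob: black knurled disc 52 mm in diameter, 53 to 75 mm above the table. It carries the fork, the pointer and the fine knob round with it, 1 : 1; at 0 the fork points along the stand's x. Grows counter-clockwise seen from above; range -1.2 to 1.2 rad, starts near 0. Stays where it is left; turning torque about 0.2 N m
- coarse_grip (a point): centre of the coarse knob, on its axis, 64 mm above the table; turns with the knob
- fine (a joint): angle of the fine knob relative to the coarse one: aluminium cylinder 24 mm in diameter above the coarse knob on the same axis, 77 to 101 mm above the table. Grows counter-clockwise seen from above; +1 rad turns the pointer +0.1 rad relative to the fork, the fork stays. Range -3 to 3; at 0 the pointer is over the middle of the fork; starts at 1.6 to 2.2. Stays where left; torque about 0.04 N m
- fine_grip (a point): on the fine knob's axis, 90 mm above the table; turns with the knob
- fork_mid (a point): midway between the ends of the fork's prongs, 93 mm from the knobs' axis, 22 mm above the table; x axis outwards along the fork. The fork is a flat aluminium arm 32 mm wide, turned by the coarse knob, with two parallel prongs 5 mm wide; the gap between them is 24 mm wide, and they end a few mm short of the pins. Not to be pushed
- pointer: the dark pointer arm 9 mm wide with a tapered tip, just above the fork; turned by the coarse knob together with the fork, and by the fine knob alone. Origin on the knobs' axis at table level, x axis outwards along the arm. Not to be pushed
- pointer_tip (a point): tip of the pointer, 95 mm from the knobs' axis, 31 mm above the table; axes like pointer
- index_pin: the pin to aim at: steel, upright, 48 mm high, 16 mm wide at most, with a sharp conical top; fixed on the stand's plate 106 to 119 mm from the knobs' axis, 40 to 49 degrees to the left or to the right of the stand's x. Origin at table level on the pin's axis
- flat_pin: the other pin, 34 mm high with a flat 22 mm head, fixed on the other side; not to be used
- parts_pot: bystander: white pot with a ribbed green lid, 45 mm wide, 43 mm high
- sanding_block: bystander: wooden sanding block, 48 x 85 x 25 mm
- probe_pen: bystander: grey probe lying down, 16 x 90 x 16 mm
- coupon_rack: bystander: black slotted rack, 46 x 110 x 20 mm
- gloss_tile: bystander: flat black glass tile in a dark frame, 62 x 88 x 13 mm
- sharpener: bystander: small metal pencil sharpener, 15 x 25 x 14 mm
- tweezers: bystander: tweezers lying down, 18 x 120 x 8 mm
- rubber_block: bystander: rubber block with a wrapper, 25 x 52 x 18 mm

How it is judged (in metres and radians):
On the way, in this order (a step that is already met when the one before it is completed fails the run):
1. with the coarse knob, the fork is turned to the pointed pin: the pin's axis lies ahead of the gap between the prongs (within 12 mm of the fork's centre line) (y of index_pin in the frame of fork_mid between -0.012 and 0.012 m), for 0.2 s.
2. with the fine knob, the pointer is turned to aim at the pointed pin (its centre line passes within 3 mm of the pin's axis) (y of index_pin in the frame of pointer_tip between -0.003 and 0.003 m), for 0.2 s.
At the end, for the whole second after the job is handed in: The pointed pin is ahead of the fork's gap (pin axis within 12 mm of the fork's centre line) and the pointer aims at it (pin axis within 3 mm of the pointer's centre line) (all of step 1 and all of step 2); the robot touches nothing.
It fails at once if the fork or the pointer arm is pushed directly (more than 3 N) (contact force between any of the fingers, the arm and coarse_c1 above 3 N or contact force between any of the fingers, the arm and coarse_c2 above 3 N or contact force between any of the fingers, the arm and coarse_c3 above 3 N or contact force between any of the fingers, the arm and pointer above 3 N).
It fails at once if a bystander is moved by more than 30 mm (distance of any of parts_pot, sanding_block, probe_pen, coupon_rack, gloss_tile, sharpener, tweezers, rubber_block from where it was at the start of the episode above 0.03 m).
It also fails if it takes over 48 s, if anything falls off the work surface, if the arm or the gripper's body presses on something with over 40 N, if the wrist force passes 120 N, or if a joint passes its speed limit or range.

## Robot

A 6-joint arm with a two-finger parallel gripper is mounted at the origin on a cart in front of the work surface, level with it; the furniture and walls round the work are solid. World frame = base frame: x ahead of the robot, y to its left, z up, the work surface at z = 0. Lengths are in mm, angles in degrees, forces in N, time in s.
With the tool pointing down it reaches from about 225 to 725 mm from the base axis. Payload 3.1 kg.
Tool frame: the origin (TCP) lies at the very end of the fingers, on their centre line; the grasp point (between the pads) lies 19 mm behind it; x points along the fingers, z is the direction in which the jaws open and shut, and the axes are right-handed (so a half turn about x gives the same grasp; the last joint's range is limited). The gripper opens to 85 mm and grips with 20 to 120 N. Pads are 22 mm wide; open, the fingers measure 114 mm over their backs; the gripper's body (76 mm by 85 mm) begins 54 mm behind the grasp point. The pads swing forward as they close: fully open they stand 13 mm farther back than shut.
Start: joints at [-7.322, 2.75, 5.684, 92.934, 0, 82.678], TCP at [524.993, -0.012, 231.312] pointing down, gripper open.
Joint ranges: [-166.93, 166.93], [-56.73, 111.36], [-69.38, 81.34], [-121.58, 131.49], [-85.45, 84.26], [-180, 180]. Speed limits (degrees/s): [159.86, 159.86, 180, 180, 180, 180].

## Interface

Orientations are given as a 3x3 rotation matrix whose columns are the frame's x, y, z axes.
In Python, from plant import state, imaging, job gives the robot as it stands.
- The arm moves only by the tool send_rows, never from a script. Its argument "steps" is text: rows parted by semicolons, each of 7 numbers parted by spaces: the shift along the tool's x, y, z in m, then the turn, a rotation vector about the tool's x, y, z in degrees, then the opening, from 0 (shut) to 1 (fully open). A call has 1 to 20 rows; each row is the pose to reach, as a shift and turn from the pose measured when the call began, along the tool's axes at that moment; what a row does not reach only later rows make up. A row lasts 1/12 s, in which the tool goes at most 41.7 mm and 7.16 degrees, less where a joint would pass 70% of its speed; a pose out of reach is approached as far as the arm can. A call with a gripper value outside its range is refused whole. The fingers move at their own pace and stop on an object; "newtons" is the grip in N (left out, the last holds). Time passes only in rows, so rows that repeat a pose let the fingers close. It gives the time, the measured TCP pose, the force and the opening at its end, in the units of the state.
- state(): the state, without advancing time (a new reading comes with each control period).
- imaging.read_camera(name): name is "scene" or "side" or "wrist"; returns (picture, depth): 384x512x3 uint8, blue, green, red; 384x512 float32, mm along the optical axis (not along the pixel's ray), 0 where there is no reading.
- imaging.get_calibration(name): a dict with "mtx" (3x3 intrinsics, pixels), "world_from_camera" (4x4, takes a point from camera to world coordinates). Camera axes: x right, y down, z forward; pixel columns grow to the right and rows downward; lengths in mm; the calibration is good to about 2 mm. A picture is of the moment at which its call begins: read the wrist's pose just before it. get_calibration takes no time and is no camera call; for the wrist camera it gives the pose at the moment of the call.
- job.close_job(): hands the job in, once; it reports no verdict.
The state is a dict: "t": time; "qpos": joint angles; "joint_vel": joint speeds; "joint_efforts": joint torques, N m; "tcp_pos": TCP position; "eef_rot": TCP orientation; "wrist_force": force on the tool from outside, world axes, zero at the start; "torque": the same for the moment, N m; "gripper_width": finger opening in mm.
Only numpy, scipy, OpenCV 4.12 (cv2) and the standard library are available. Lean on these libraries where they do the work, as an engineer would, in place of code of your own. Each camera call takes 0.05 s, during which the arm holds its last target. There are 200 camera calls.

## Working session

There is one attempt and no reset: what is moved stays moved. The work goes in short steps, Python scripts to look and compute and a tool call to move; the robot and the scene stay as the last step left them, time stands still between calls to the robot, and variables do not carry over. Pictures are saved under pics/ and viewed, about 8 in all and at most 12, crops included, and the job is handed in when it is done.

Besides the shell and the picture viewer there is one more tool, called after "Call:" as name(argument=value, ...) on one line, values as JSON. send_rows: Moves the arm, as the interface text tells. Its arguments: {"type":"object","properties":{"steps":{"type":"string"},"newtons":{"type":"number"}},"required":["steps"]}

```bash
mkdir -p pics; cat > h.py <<'E'
import numpy as np, cv2
from plant import state, imaging, job
def cam(n):
    c=imaging.get_calibration(n); p,d=imaging.read_camera(n)
    return p,d,np.array(c['mtx']),np.array(c['world_from_camera'])
def onplane(K,T,uv,z):
    r=T[:3,:3]@np.linalg.inv(K)@np.array([uv[0],uv[1],1.]); o=T[:3,3]
    return o+r*(z-o[2])/r[2]
def pts(d,K,T):
    v,u=np.mgrid[:d.shape[0],:d.shape[1]]
    c=np.stack([(u-K[0,2])/K[0,0]*d,(v-K[1,2])/K[1,1]*d,d],-1)
    return c@T[:3,:3].T+T[:3,3]
E
python3 - <<'E'
from h import *
s=state();print(s)
for n in ['scene','side','wrist']:
    p,d,K,T=cam(n); cv2.imwrite(f'pics/{n}0.png',p); np.savez(f'{n}0.npz',p=p,d=d,K=K,T=T); print(n,K[0,0],T.round(2).tolist())
a=cv2.imread('pics/scene0.png');b=cv2.imread('pics/side0.png')
E
```

```text
{'t': 0.0, 'qpos': array([-7.32141160e+00,  2.79141751e+00,  5.58970478e+00,  9.29347375e+01,
       -6.32434125e-04,  8.26773359e+01]), 'joint_vel': array([-0.04665551,  0.00643789,  0.02887365, -0.07785322, -0.02548809,
       -0.02933036]), 'joint_efforts': array([ 2.96208136e-04, -3.38780022e+01,  3.20016932e+01,  2.03766406e-02,
       -2.11149008e-04,  6.20949692e-06]), 'tcp_pos': array([5.24367676e+02, 7.41862796e-02, 2.30113884e+02]), 'eef_rot': array([[-2.36349357e-03, -2.15277620e-05,  9.99997207e-01],
       [ 2.92539499e-04,  9.99999957e-01,  2.22192384e-05],
       [-9.99997164e-01,  2.92591197e-04, -2.36348717e-03]]), 'wrist_force': array([0.43316841, 0.07299195, 0.42791798]), 'torque': array([ 0.0368052 , -0.02170468, -0.04936653]), 'gripper_width': 85.46574713698021}
scene 380.29576884606126 [[-0.81, -0.29, 0.52, -154.32], [-0.59, 0.36, -0.72, 1020.77], [0.02, -0.89, -0.46, 679.48], [0.0, 0.0, 0.0, 1.0]]
side 440.7081043815112 [[0.81, -0.3, 0.5, -167.87], [-0.58, -0.39, 0.71, -908.05], [-0.01, -0.87, -0.49, 758.05], [0.0, 0.0, 0.0, 1.0]]
wrist 341.57410283079776 [[1.0, 0.0, -0.0, 523.98], [-0.0, -0.95, -0.31, 80.53], [-0.0, 0.31, -0.95, 372.57], [0.0, 0.0, 0.0, 1.0]]
```

View pics/scene0.png

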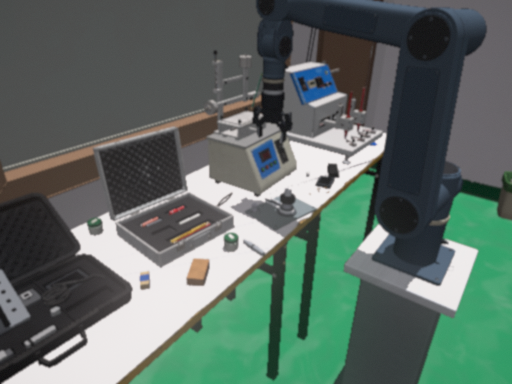

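View pics/wrist0.png

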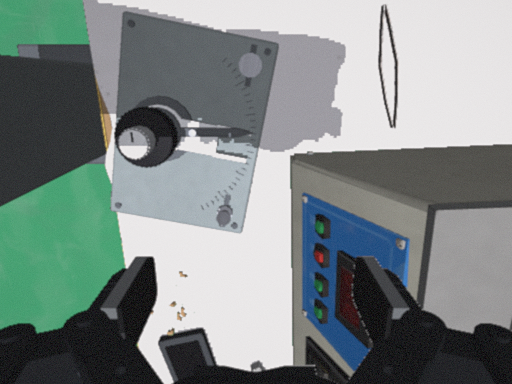

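View pics/side0.png

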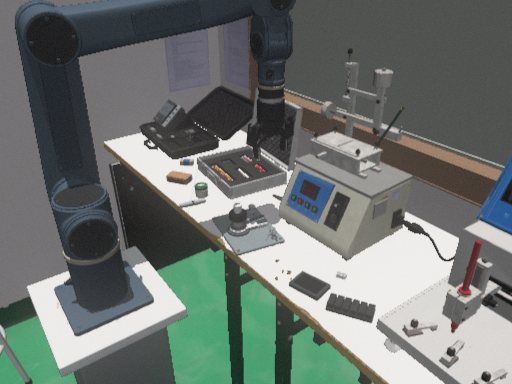

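The scene and side views show the stand in front of the grey device, roughly under the arm. The wrist view shows the fine knob top at about (135,145) and the coarse knob at about (147,137). The flat pin is at (250,65), on the left. The small pin at (224,212), on the right, looks like the pointed one. Next I'll measure these points.

```bash
python3 - <<'E'
from h import *
z=np.load('wrist0.npz');p,d,K,T=[z[k] for k in 'pdKT']
P=pts(d,K,T)
for u,v in [(135,146),(127,150),(165,130),(250,65),(224,213),(224,209),(225,218),(180,60),(300,100),(330,170),(460,180),(300,250),(245,132),(240,159),(110,205),(200,365),(390,70)]:
    print((u,v),d[v,u],P[v,u].round(1))
c=cv2.resize(p[0:245,95:300],None,fx=3,fy=2.4*1.0,interpolation=cv2.INTER_CUBIC)
cv2.imwrite('pics/w0c.png',cv2.resize(p[0:245,95:300],None,fx=2.4,fy=2.4,interpolation=cv2.INTER_CUBIC))
# plane corners
for uv in [(125,12),(278,43),(242,232),(112,210)]: print(onplane(K,T,uv,10).round(1))
for a,zz in [((135,146),101),((147,137),75)]: print(onplane(K,T,a,zz).round(1))
# side/scene depth: fine knob top = highest points near there
for n in ['side','scene']:
    q=np.load(n+'0.npz'); Q=pts(q['d'],q['K'],q['T'])
    m=(abs(Q[...,0]-405)<70)&(abs(Q[...,1]-95)<70)&(Q[...,2]>84)&(Q[...,2]<115)&(q['d']>0)
    print(n,m.sum(),Q[m].mean(0).round(1) if m.any() else '', Q[m][:,2].max() if m.any() else '')
E
```

```text
(135, 146) 274.28952 [427.9  29.5 100.7]
(127, 150) 276.17014 [420.7  26.1  99.9]
(165, 130) 295.90414 [446.3  38.6  74.9]
(250, 65) 317.34338 [519.6  92.9  34.4]
(224, 213) 367.2597 [491.  -56.3  31. ]
(224, 209) 382.97415 [489.6 -57.9  15. ]
(225, 218) 361.29593 [492.6 -59.1  38.2]
(180, 60) 339.16885 [449.8  98.5   9.6]
(300, 100) 361.32553 [571.9  59.5  -1. ]
(330, 170) 281.06134 [585.9   9.4 100. ]
(460, 180) 240.25551 [668.4  13.  141.7]
(300, 250) 341.2839 [569.3 -81.7  66.6]
(245, 132) 339.6066 [514.3  30.5  31.5]
(240, 159) 358.13583 [508.6   0.9  21.8]
(110, 205) 1247.29 [  -4.4 -356.2 -796.2]
(200, 365) 87.95343 [509.9  10.6 303. ]
(390, 70) 351.08038 [ 6.63e+02  8.93e+01 -1.00e-01]
[400.4 141.2  10. ]
[546.7 114.   10. ]
[509.2 -88.4  10. ]
[361.5 -61.   10. ]
[428.   29.5 101. ]
[430.1  32.6  75. ]
side 28 [424.   29.8  96.2] 101.67396922220462
scene 47 [423.8  35.6  95.5] 104.0569495256475
```

View pics/w0c.png

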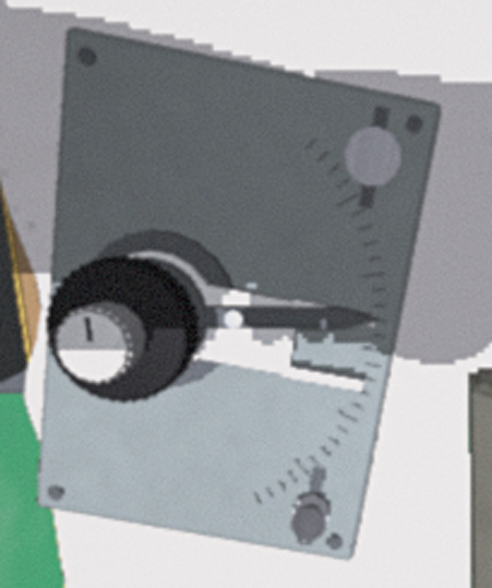

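```bash
python3 - <<'E'
from h import *
z=np.load('wrist0.npz');p,d,K,T=[z[k] for k in 'pdKT']
P=pts(d,K,T); A=np.array([428.5,31])
for n,lo,hi,c in [('fine',98,103,(428,30)),('coarse',73,77,(430,32)),('flat',32,36,(519,93)),('pin',16,60,(490,-58)),('pin hi',38,60,(490,-58)),('ptr',29.5,33,(480,31))]:
    m=(P[...,2]>lo)&(P[...,2]<hi)&(np.hypot(P[...,0]-c[0],P[...,1]-c[1])<(40 if n in('coarse','ptr') else 25))
    if n in('fine','coarse'):
        h=cv2.minEnclosingCircle(P[m][:,:2].astype(np.float32)); print('circ',h)
    q=P[m]; print(n,m.sum(),q.mean(0).round(1),q.min(0).round(1),q.max(0).round(1), np.hypot(*(q.mean(0)[:2]-A)).round(1), np.degrees(np.arctan2(*(q.mean(0)[:2]-A)[::-1])).round(1))
    if n=='ptr':
        print(cv2.fitLine(q[:,:2].astype(np.float32),cv2.DIST_L2,0,.01,.01).ravel())
    if n=='pin hi':
        v,u=np.nonzero(m); i=np.argsort(-q[:,2])[:5]; print(q[i].round(1),u[i],v[i])
E
```

```text
circ ((426.651611328125, 31.1522216796875), 12.406792640686035)
fine 683 [426.8  31.5 100.5] [415.1  19.1  98. ] [438.2  43.5 103. ] 1.8 165.3
circ ((426.5410461425781, 31.427770614624023), 26.176013946533203)
coarse 1710 [430.   33.6  74.6] [400.7   5.3  73. ] [451.8  56.4  76.8] 3.0 60.7
flat 435 [519.6  93.2  33.7] [509.3  83.2  32. ] [529.9 103.4  35.8] 110.4 34.3
pin 176 [490.6 -60.   34.4] [482.1 -68.2  16.1] [497.3 -55.2  47.3] 110.2 -55.7
pin hi 51 [490.1 -61.6  41.7] [486.2 -66.9  38.1] [493.6 -58.   47.3] 111.2 -56.4
[[491.2 -62.   47.3]
 [490.1 -63.1  47.2]
 [490.1 -62.1  47.1]
 [489.  -63.3  46.9]
 [489.  -62.3  46.6]] [223 222 222 221 221] [224 225 224 225 224]
ptr 619 [478.5  31.1  31.2] [442.6  17.4  29.6] [519.3  46.9  32.9] 50.0 0.2
[ 9.9863392e-01 -5.2252024e-02  4.7846448e+02  3.1130903e+01]
```

Call:
send_rows(steps="0.02 0.007 -0.022 -6 0 0 1;0.04 0.014 -0.045 -12 0 0 1;0.06 0.021 -0.068 -18 0 0 1;0.08 0.028 -0.09 -24 0 0 1;0.09 0.0312 -0.0977 -30 0 0 1;0.09 0.0312 -0.0977 -30 0 0 1;0.09 0.0312 -0.0977 -30 0 0 1;0.09 0.0312 -0.0977 -30 0 0 1", newtons=40)

```text
t: 0.82
tcp_pos: [428.0, 31.0, 141.6]
eef_rot: [[0.001, -0.498, 0.867], [-0.0, 0.867, 0.498], [-1.0, -0.0, 0.0]]
wrist_force: [0.6, -0.7, 0.3]
gripper_width: 85.4
```

```bash
cat >> h.py <<'E'
def circ(P,lo,hi,c,r):
    m=(P[...,2]>lo)&(P[...,2]<hi)&(np.hypot(P[...,0]-c[0],P[...,1]-c[1])<r)
    return cv2.minEnclosingCircle(P[m][:,:2].astype(np.float32)) if m.any() else None
E
python3 - <<'E'
from h import *
p,d,K,T=cam('wrist'); P=pts(d,K,T); cv2.imwrite('pics/w1.png',p); print(state()['tcp_pos'],state()['qpos'])
print(circ(P,98,103,(427,31),22),circ(P,73,77,(427,31),32))
E
```

```text
[428.3741869   30.9055903  141.98057581] [-4.83258922e+00 -1.18260266e+01 -1.81654390e+01  8.35923048e+01
 -2.91721820e-03  5.52856244e+01]
((425.65533447265625, 31.395639419555664), 12.447349548339844) ((425.5940856933594, 31.06926918029785), 26.023332595825195)
```

View pics/w1.png

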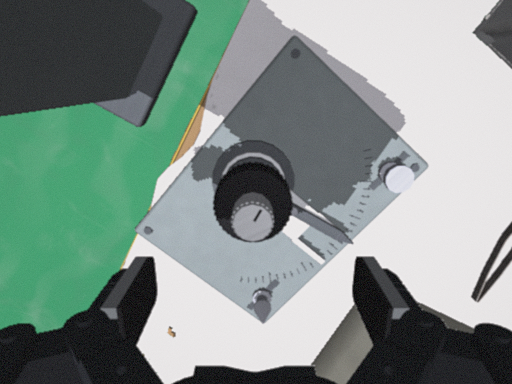

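The wrist view shows the knob at (252,205), the flat-headed pin at (398,178) and the pointed pin at (262,298). The jaws straddle the axis. The axis measures about (426,31) from both wrist positions, so I'll go down onto the coarse knob.

Call:
send_rows(steps="0 0.0013 -0.0016 0 0 0 1;0.02 0.0013 -0.0016 0 0 0 1;0.04 0.0013 -0.0016 0 0 0 1;0.06 0.0013 -0.0016 0 0 0 1;0.08 0.0013 -0.0016 0 0 0 1;0.091 0.0013 -0.0016 0 0 0 1;0.091 0.0013 -0.0016 0 0 0 1;0.091 0.0013 -0.0016 0 0 0 1;0.091 0.0013 -0.0016 0 0 0 0.5;0.091 0.0013 -0.0016 0 0 0 0.5;0.091 0.0013 -0.0016 0 0 0 0.4;0.091 0.0013 -0.0016 0 0 0 0.4;0.091 0.0013 -0.0016 0 0 0 0.4;0.091 0.0013 -0.0016 0 0 0 0.4", newtons=40)

```text
t: 2.03
tcp_pos: [426.8, 30.5, 52.9]
eef_rot: [[0.002, -0.498, 0.867], [-0.002, 0.867, 0.498], [-1.0, -0.003, 0.001]]
wrist_force: [-3.8, -1.7, 5.2]
gripper_width: 50.8
```

Call:
send_rows(steps="0 0 0 4 0 0 0.4;0 0 0 8 0 0 0.4;0 0 0 12 0 0 0.4;0 0 0 16 0 0 0.4;0 0 0 20 0 0 0.4;0 0 0 24 0 0 0.4;0 0 0 28 0 0 0.4;0 0 0 32 0 0 0.4;0 0 0 36 0 0 0.4;0 0 0 40 0 0 0.4;0 0 0 44 0 0 0.4;0 0 0 48 0 0 0.4;0 0 0 48 0 0 0.4;0 0 0 48 0 0 0.4;0 0 0 48 0 0 0.4;0 0 0 48 0 0 0.4")

```text
t: 3.37
tcp_pos: [426.4, 30.4, 53.0]
eef_rot: [[0.002, 0.311, 0.951], [-0.002, 0.951, -0.311], [-1.0, -0.002, 0.002]]
wrist_force: [-2.6, 0.4, 0.1]
gripper_width: 50.5
```

Call:
send_rows(steps="0 0 0 0 0 0 1;0 0 0 0 0 0 1;0 0 0 0 0 0 1;0 0 0 0 0 0 1;-0.02 0 0 0 0 0 1;-0.04 0 0 0 0 0 1;-0.06 0 0 -6 0 0 1;-0.08 0 0 -13 0 0 1;-0.1 0 0 -20 0 0 1;-0.11 0 0 -27 0 0 1;-0.11 0 0 -34 0 0 1;-0.11 0 0 -41 0 0 1;-0.11 0 0 -48 0 0 1;-0.11 0 0 -55 0 0 1;-0.11 0 0 -60 0 0 1;-0.11 0 0 -60 0 0 1;-0.11 0 0 -60 0 0 1")

```text
t: 4.78
tcp_pos: [426.5, 30.7, 163.2]
eef_rot: [[0.002, -0.666, 0.746], [-0.002, 0.746, 0.666], [-1.0, -0.003, 0.0]]
wrist_force: [0.9, 0.1, 0.1]
gripper_width: 85.3
```

```bash
python3 - <<'E'
from h import *
p,d,K,T=cam('wrist'); P=pts(d,K,T); s=state(); print(s['t'],s['tcp_pos'],s['qpos'][5],s['eef_rot'][:,2])
np.savez('w2.npz',p=p,d=d,K=K,T=T)
f=circ(P,98,103,(427,31),22);c=circ(P,73,77,(427,31),32);print(f,c)
A=(np.array(f[0])+np.array(c[0]))/2
D=P[...,:2]-A; r=np.hypot(D[...,0],D[...,1]); a=np.degrees(np.arctan2(D[...,1],D[...,0]))
m=(P[...,2]>42)&(P[...,2]<60)&(r>100)&(r<125); print('pin',P[m].mean(0),r[m].mean(),a[m].mean())
m=(P[...,2]>29.5)&(P[...,2]<34)&(r>40)&(r<97)
for lo in range(40,96,8):
    k=m&(r>=lo)&(r<lo+8); print(lo,k.sum(),a[k].mean().round(2),a[k].min().round(1),a[k].max().round(1))
m=(P[...,2]>19)&(P[...,2]<24.5)&(r>60)&(r<92)
print('fork',np.histogram(a[m],bins=np.arange(-80,-20,2)))
cv2.imwrite('pics/w2.png',cv2.resize(p[60:384,100:420],None,fx=1.8,fy=1.8,interpolation=cv2.INTER_CUBIC))
E
```

```text
4.8333 [426.44257316  30.69826477 163.18119976] 43.412047823582654 [7.45564570e-01 6.66433397e-01 8.99755654e-06]
((425.7329406738281, 31.265369415283203), 12.553753852844238) ((425.9453125, 31.644922256469727), 26.01109504699707)
pin [488.51340044 -62.05625473  44.54688739] 112.58026777482249 -56.169443093372735
40 32 -48.94 -54.4 -43.5
48 87 -48.93 -54.1 -43.7
56 87 -48.92 -53.3 -44.3
64 79 -49.16 -52.8 -45.6
72 75 -48.98 -52.2 -45.8
80 64 -48.71 -51.9 -46.1
88 24 -48.7 -49.8 -47.4
fork (array([ 0,  0,  3, 24, 53, 67, 22,  1,  1,  0,  0,  0,  0,  0,  2,  0,  0,
        5,  7,  0,  0,  0,  0,  0,  0,  0,  0,  0,  0]), array([-80, -78, -76, -74, -72, -70, -68, -66, -64, -62, -60, -58, -56,
       -54, -52, -50, -48, -46, -44, -42, -40, -38, -36, -34, -32, -30,
       -28, -26, -24, -22]))
```

View pics/w2.png

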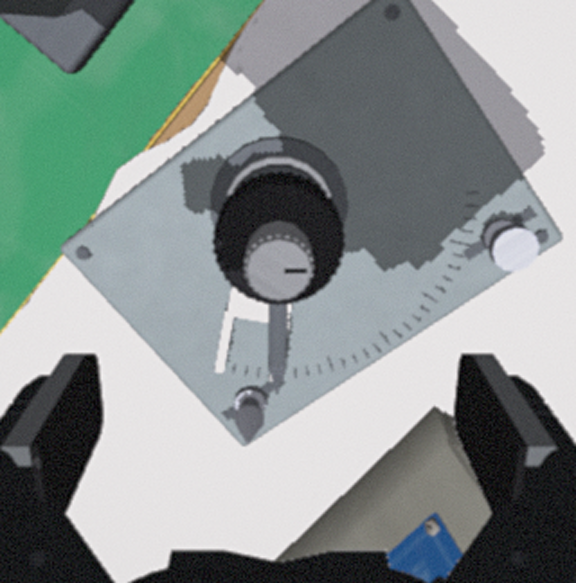

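The crop shows the fork turned. Its left-hand prong is at about (225,335) and its other prong lies under the pointer, so the pointed pin (250,410) is ahead of the gap. The pointer at (277,360) still aims to one side of the pin. The measured angles are pointer −48.9°, pin −56.1° and fork about −59.5°, so the fine knob must turn about −72°.

Call:
send_rows(steps="0.02 0.0008 0 0 0 0 1;0.045 0.0008 0 0 0 0 1;0.065 0.0008 0 0 0 0 1;0.082 0.0008 0 0 0 0 1;0.082 0.0008 0 0 0 0 1;0.082 0.0008 0 0 0 0 0.5;0.082 0.0008 0 0 0 0 0.4;0.082 0.0008 0 0 0 0 0.1;0.082 0.0008 0 0 0 0 0.1;0.082 0.0008 0 0 0 0 0.1;0.082 0.0008 0 0 0 0 0.1;0.082 0.0008 0 0 0 0 0.1;0.082 0.0008 0 0 0 0 0.1;0.082 0.0008 0 0 0 0 0.1", newtons=25)

```text
t: 6.0
tcp_pos: [426.7, 30.7, 82.5]
eef_rot: [[0.004, -0.666, 0.746], [-0.003, 0.746, 0.666], [-1.0, -0.005, 0.001]]
wrist_force: [-2.0, -0.7, 6.9]
gripper_width: 22.9
```

Call:
send_rows(steps="0 0 0 4 0 0 0.1;0 0 0 8 0 0 0.1;0 0 0 12 0 0 0.1;0 0 0 16 0 0 0.1;0 0 0 20 0 0 0.1;0 0 0 24 0 0 0.1;0 0 0 28 0 0 0.1;0 0 0 32 0 0 0.1;0 0 0 36 0 0 0.1;0 0 0 40 0 0 0.1;0 0 0 44 0 0 0.1;0 0 0 48 0 0 0.1;0 0 0 53 0 0 0.1;0 0 0 58 0 0 0.1;0 0 0 63 0 0 0.1;0 0 0 68 0 0 0.1;0 0 0 72 0 0 0.1;0 0 0 72 0 0 0.1;0 0 0 72 0 0 0.1;0 0 0 72 0 0 0.1")

```text
t: 7.67
tcp_pos: [426.5, 30.7, 82.6]
eef_rot: [[0.003, 0.502, 0.865], [-0.003, 0.865, -0.502], [-1.0, -0.001, 0.004]]
wrist_force: [-3.0, -0.6, 3.1]
gripper_width: 22.9
```

Call:
send_rows(steps="0 0 0 0 0 0 1;0 0 0 0 0 0 1;0 0 0 0 0 0 1;0 0 0 0 0 0 1;0 0 0 0 0 0 1;-0.02 0 0 0 0 0 1;-0.04 0 0 0 0 0 1;-0.06 0 0 -6 0 0 1;-0.08 0 0 -13 0 0 1;-0.08 0 0 -20 0 0 1;-0.08 0 0 -27 0 0 1;-0.08 0 0 -34 0 0 1;-0.08 0 0 -41 0 0 1;-0.08 0 0 -48 0 0 1;-0.08 0 0 -55 0 0 1;-0.08 0 0 -60 0 0 1;-0.08 0 0 -60 0 0 1;-0.08 0 0 -60 0 0 1")

```text
t: 9.17
tcp_pos: [426.3, 30.9, 162.6]
eef_rot: [[0.003, -0.496, 0.868], [-0.003, 0.868, 0.496], [-1.0, -0.005, 0.001]]
wrist_force: [0.4, -0.0, 0.1]
gripper_width: 85.2
```

```bash
cat > m.py <<'E'
from h import *
import sys
p,d,K,T=cam('wrist'); P=pts(d,K,T); s=state(); print(s['t'],s['tcp_pos'],s['qpos'][5],s['eef_rot'][:,2])
f=circ(P,98,103,(427,31),22);c=circ(P,73,77,(427,31),32);print(f,c)
A=(np.array(f[0])+np.array(c[0]))/2
D=P[...,:2]-A; r=np.hypot(D[...,0],D[...,1]); a=np.degrees(np.arctan2(D[...,1],D[...,0]))
for lo in (38,42,45):
    m=(P[...,2]>lo)&(P[...,2]<60)&(r>100)&(r<125); print('pin',lo,m.sum(),P[m].mean(0).round(1),r[m].mean().round(1),a[m].mean().round(2))
m=(P[...,2]>29.5)&(P[...,2]<34)&(r>45)&(r<94); q=P[m][:,:2]
l=cv2.fitLine(q.astype(np.float32),cv2.DIST_L2,0,.01,.01).ravel()
print('ptr',a[m].mean().round(2),'line',np.degrees(np.arctan2(l[1],l[0])))
m=(P[...,2]>19)&(P[...,2]<24.5)&(r>60)&(r<92); h=np.histogram(a[m],bins=np.arange(-80,-35,3));print('fork',h[0])
cv2.imwrite(sys.argv[1],cv2.resize(p[60:384,100:420],None,fx=1.8,fy=1.8,interpolation=cv2.INTER_CUBIC))
E
python3 m.py pics/w3.png
```

```text
9.2167 [426.26181056  30.97577346 162.56329007] 55.537086786338264 [0.86827771 0.49607688 0.00124549]
((425.9598388671875, 31.411909103393555), 12.676641464233398) ((425.6971740722656, 31.174299240112305), 25.98111915588379)
pin 38 80 [488.3 -61.3  41.9] 111.8 -55.99
pin 42 32 [488.7 -62.1  44.9] 112.6 -56.07
pin 45 16 [488.9 -62.3  46.5] 112.8 -56.04
ptr -55.83 line -55.891174
fork [  0   3  45 104  25   1   0   0   0  16  92  50   6   0]
```

View pics/w3.png

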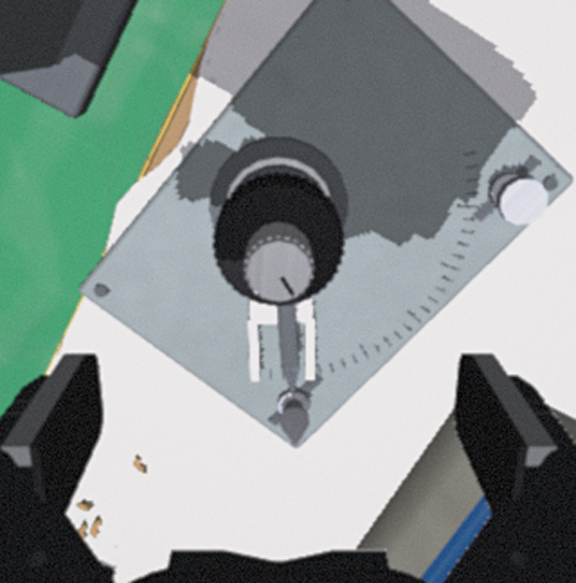

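The crop shows the pointer lying in line with the pointed pin at (292,410), inside the fork's gap. The pointer is at −55.9° and the pin at −56.0°, an error of about 0.4 mm. The fork is at about −59°, which puts the pin about 6 mm off its centre line. The gripper is open and clear of everything.

```bash
python3 -c "
from plant import job,state
print(state()['t'],state()['wrist_force']); print(job.close_job())"
```

```text
9.2167 [0.52914772 0.02590871 0.97126519]
the job is handed in; nothing more can be done
None
```

The angle stand's pointer now aims at the sharp-pointed pin, and I've handed the job in at 9.2 s of the 48 s allowed. I turned the coarse knob 48° clockwise, then the fine knob 72° clockwise, and let go and lifted clear after each.

- **Pointer:** the last wrist view put it at −55.9° and the pin at −56.0°, so it misses the pin's axis by about 0.4 mm (limit 3 mm). Earlier views put the pin between −55.8° and −56.2°, a spread of under 1 mm.
- **Fork:** the pin lies about 6 mm off the fork's centre line (limit 12 mm). I left it off centre on purpose to shorten the fine turn.
- **Forces and contact:** the wrist forces reported after each move stayed below about 10 N. The gripper finished open, about 60 mm above the knobs. I did not re-measure the loose items, but the arm only worked directly above the knobs.

No check failed. The only disagreement was about 1 mm in the knob axis position between wrist views.

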